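Feel for the full bottle

ROBOT

A 6-joint arm with a two-finger parallel gripper is mounted at the origin on a cart in front of the work surface, level with it; the furniture and walls round the work are solid. World frame = base frame: x ahead of the robot, y to its left, z up, the work surface at z = 0. Lengths are in m, angles in rad, forces in N, time in s.
With the tool pointing down it reaches from about 0.35 to 0.8 m from the base axis. Payload 7.3 kg.
Tool frame: the origin (TCP) lies midway between the tips of the shut fingers; the grasp point (between the pads) lies 19 mm behind it; z points along the fingers, y is the line along which they close (so a half turn about z gives the same grasp; the last joint's range is limited). The gripper opens to 85 mm and grips with 20 to 120 N. Pads are 22 mm wide; open, the fingers measure 114 mm over their backs; the gripper's body (76 mm by 85 mm) begins 54 mm behind the grasp point. The pads swing forward as they close: fully open they stand 13 mm farther back than shut.
Start: joints at [1.136, 0.342, 1.524, -0, 1.275, -0.146], TCP at [0.15, 0.503, 0.231] pointing down, gripper open.
Joint ranges: [-2.53, 2.53], [-0.77, 2.02], [0.04, 2.7], [-1, 4.14], [0.28, 2.66], [-3.11, 3.11]. Speed limits (rad/s): [2.57, 2.57, 3.14, 3.14, 3.14, 3.14].

INTERFACE

Orientations are given as a rotation vector (axis times angle).
In Python, from plant import bot gives the robot as it stands.
- The arm moves only by the tool apply_moves, never from a script. Its argument "targets" is a list of rows, each a list of 7 numbers: the shift along the tool's x, y, z in m, then the turn, a rotation vector about the tool's x, y, z in degrees, then the closure, from 0 (fully open) to 1 (shut). A call has 1 to 12 rows; each row shifts and turns the commanded pose from where the row before left it, along the tool's axes as they then stand; what a row does not reach is not made up. A row lasts 1/12 s, in which the tool goes at most 41.7 mm and 7.16 degrees, less where a joint would pass 70% of its speed; a pose out of reach is approached as far as the arm can. A call with a gripper value outside its range is refused whole. The fingers move at their own pace and stop on an object; "force" is the grip in N (left out, the last holds). Time passes only in rows, so rows that do not move let the fingers close. It gives the time, the measured TCP pose, the force, the opening and the grip force at its end, in the units of the state.
- bot.state(): the state, without advancing time (a new reading comes with each control period).
- bot.read_camera(name): name is "side" or "top"; returns a dict with "frame" (420x560x3 uint8, red, green, blue), "range_z" (420x560 float32, m along the optical axis (not along the pixel's ray), 0 where there is no reading), "vertical_fov" (degrees; the focal length in pixels is half the picture's height over the tangent of half this angle, whatever the lens; pixels are square), "cx", "cy" (the principal point, pixels), "origin" and "attitude" of the camera in the world. Camera axes: x right, y up, looking along -z (the intrinsics and any distortion apply to the point x, -y, -z); pixel columns grow to the right and rows downward; lengths in m; the calibration is good to about 2 mm. A picture is of the moment at which its call begins.
- bot.close_job(): hands the job in; it is judged then, once.
The state is a dict: "t": time; "q": joint angles; "joint_vel": joint speeds; "tau": joint torques, N m; "tool_pos": TCP position; "orientation": TCP orientation; "contact_force": force on the tool from outside, world axes, zero at the start; "wrist_torque": the same for the moment, N m; "opening": finger opening in m; "gripper_force": force on a finger pad.
Only numpy, scipy, OpenCV 4.12 (cv2) and the standard library are available. Lean on these libraries where they do the work, as an engineer would, in place of code of your own. Each camera call takes 0.05 s, during which the arm holds its last target. There are 200 camera calls.

TASK

One of the three identical brown bottles leaning in the sloping rack is full and the other two are almost empty, which cannot be seen: lift them just clear of the rack to feel which one is heavy. Stand the full bottle upright on the floor of the low white tray, setting it down gently, and leave the two empty ones in the rack in the places where they stood. Do not knock any bottle over or disturb the other things on the bench.

Things in the scene. Friction and masses are not known exactly. Their poses are not given: they have to be found in the camera images.
- bottle_a: one of three identical-looking brown round bottles with a black cap (34 mm wide), 54 mm diameter, 93 mm high, straight-sided up to about 60 mm. Origin: centre of its underside; z axis along it to the cap. Starts in any of the rack's places, cap leaning 30 degrees towards the robot. One of the three is full (about 0.42 kg), two nearly empty (about 0.12 kg); only the weight tells
- bottle_b: one of three identical-looking brown round bottles with a black cap (34 mm wide), 54 mm diameter, 93 mm high, straight-sided up to about 60 mm. Origin: centre of its underside; z axis along it to the cap. Starts in any of the rack's places, cap leaning 30 degrees towards the robot. One of the three is full (about 0.42 kg), two nearly empty (about 0.12 kg); only the weight tells
- bottle_c: one of three identical-looking brown round bottles with a black cap (34 mm wide), 54 mm diameter, 93 mm high, straight-sided up to about 60 mm. Origin: centre of its underside; z axis along it to the cap. Starts in any of the rack's places, cap leaning 30 degrees towards the robot. One of the three is full (about 0.42 kg), two nearly empty (about 0.12 kg); only the weight tells
- rack: fixed aluminium rack, 321 mm wide (y), 130 deep, 80 high. Its floor slopes down 30 degrees to its front (-x of its frame, towards the robot); bottles stand square on it at y = -105, 0, +105 mm, each leaning on a front lip 43 mm high measured along the bottle, with 12 mm high dividers between. Origin at bench height under the middle place
- slot_middle (a point): the point on the sloping floor of the rack, 50 mm above the bench, where the underside centre of the bottle in the middle place stands
- tray: fixed low open white tray, 180 mm (its x) by 160 mm (its y), 18 mm high, walls and floor 4 mm thick. Origin at the centre of its underside, on the bench; its inner floor is 4 mm higher
- marker: bystander: a blue and white marker pen 135 mm long lying on the bench; origin at the centre of its underside
- small_bottle: bystander: small bottle with a blue cap, 46 mm diameter, 83 mm high; origin at the centre of its underside
- timer: bystander: flat white countdown timer 62 x 62 x 15 mm; origin at the centre of its underside
- weigh_boat: bystander: shallow square white weighing boat 70 x 70 x 15 mm; origin at the centre of its underside
- carton: bystander: white carton 111 x 81 x 50 mm; origin at the centre of its underside

How it is judged:
At the end, for the whole second after the job is handed in: the full bottle (it weighs on the tray with more than 2.5 N) stands upright (within 3.4 degrees) and at rest on the floor of the tray, wholly inside its rim; each of the two empty bottles is at rest in the rack within 25 mm of where it stood, leaning as before (23 to 37 degrees) (((x of bottle_a in the frame of tray between -0.062 and 0.062 m and y of bottle_a in the frame of tray between -0.052 and 0.052 m and z of bottle_a in the frame of tray below 0.009 m and angle between bottle_a's own z axis and vertical below 0.06 rad and linear speed of each of bottle_a, bottle_b, bottle_c below 0.02 m/s and contact force between bottle_a and tray above 2.5 N and distance of each of bottle_b, bottle_c from where it was at the start of the episode below 0.025 m and angle between bottle_b's own z axis and vertical between 0.4 and 0.64 rad and angle between bottle_c's own z axis and vertical between 0.4 and 0.64 rad) or (x of bottle_b in the frame of tray between -0.062 and 0.062 m and y of bottle_b in the frame of tray between -0.052 and 0.052 m and z of bottle_b in the frame of tray below 0.009 m and angle between bottle_b's own z axis and vertical below 0.06 rad and linear speed of each of bottle_b, bottle_a, bottle_c below 0.02 m/s and contact force between bottle_b and tray above 2.5 N and distance of each of bottle_a, bottle_c from where it was at the start of the episode below 0.025 m and angle between bottle_a's own z axis and vertical between 0.4 and 0.64 rad and angle between bottle_c's own z axis and vertical between 0.4 and 0.64 rad) or (x of bottle_c in the frame of tray between -0.062 and 0.062 m and y of bottle_c in the frame of tray between -0.052 and 0.052 m and z of bottle_c in the frame of tray below 0.009 m and angle between bottle_c's own z axis and vertical below 0.06 rad and linear speed of each of bottle_c, bottle_a, bottle_b below 0.02 m/s and contact force between bottle_c and tray above 2.5 N and distance of each of bottle_a, bottle_b from where it was at the start of the episode below 0.025 m and angle between bottle_a's own z axis and vertical between 0.4 and 0.64 rad and angle between bottle_b's own z axis and vertical between 0.4 and 0.64 rad))); the robot touches nothing.
It fails at once if a bottle is knocked over (more than 60 degrees from vertical) (angle between any of bottle_a, bottle_b, bottle_c's own z axis and vertical above 1.05 rad).
It fails at once if a bottle is dropped or slammed into the tray (more than 60 N) (contact force between any of bottle_a, bottle_b, bottle_c and tray above 60 N).
It fails at once if another thing on the bench is displaced by more than 30 mm (distance of any of marker, small_bottle, timer, weigh_boat, carton from where it was at the start of the episode above 0.03 m).
It also fails if it takes over 54 s, if anything falls off the work surface, if the arm or the gripper's body presses on something with over 40 N, if the wrist force passes 120 N, or if a joint passes its speed limit or range.

## Working session

There is one attempt and no reset: what is moved stays moved. The work goes in short steps, Python scripts to look and compute and a tool call to move; the robot and the scene stay as the last step left them, time stands still between calls to the robot, and variables do not carry over. Pictures are saved under pics/ and viewed, at most 13 in all, crops included, and the job is handed in when it is done.

Besides the shell and the picture viewer there is one more tool, called after "Emit:" by a JSON object that holds its "name" and its "arguments", one argument or row to a line. apply_moves: Moves the arm, as the interface text tells. Its arguments: {"type":"object","properties":{"targets":{"type":"array"},"force":{"type":"number"}},"required":["targets"]}

```bash
ls; mkdir -p pics; python3 - <<'E'
from plant import bot
import cv2,numpy as np,pickle
print(bot.state())
for n in("top","side"):
    c=bot.read_camera(n); pickle.dump(c,open(n+'.pkl','wb'))
    cv2.imwrite(f'pics/{n}0.png',c['frame'][:,:,::-1]); print({k:v for k,v in c.items() if k not in('frame','range_z')})
E
```

```text
pics
{'t': 0.0, 'q': array([ 1.13597575e+00,  3.42716344e-01,  1.52501317e+00, -1.89326662e-05,
        1.27542137e+00, -1.45962832e-01]), 'joint_vel': array([-0.00077055, -0.00038142, -0.0010391 , -0.00131432,  0.00074366,
        0.00070147]), 'tau': array([-1.41609777e-03, -4.33681977e+01, -2.46007454e+01, -2.22025087e-04,
        7.85943645e-03, -7.70365455e-05]), 'tool_pos': array([0.14934247, 0.50288663, 0.23063062]), 'orientation': array([-4.52090423e-01, -3.10845926e+00,  2.35301074e-03]), 'contact_force': array([-0.12965805, -0.61572136, -0.01062799]), 'wrist_torque': array([-0.03354677,  0.01635089,  0.02402502]), 'gripper_force': 0.0, 'opening': 0.08573468352433605}
{'vertical_fov': 57.30637115319012, 'cx': 281.0550298520932, 'cy': 204.70511306998372, 'origin': array([0.34437088, 0.08973178, 0.9924988 ]), 'attitude': array([ 0.17239964, -0.16152338, -1.48146792])}
{'vertical_fov': 44.211682219553914, 'cx': 283.8242403048006, 'cy': 205.6008118940413, 'origin': array([0.39568847, 1.3626306 , 1.08871993]), 'attitude': array([ 0.08478486, -1.3216975 , -2.7821404 ])}
```

View pics/top0.png

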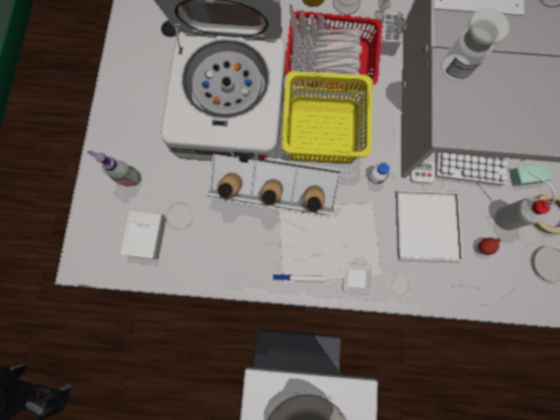

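View pics/side0.png

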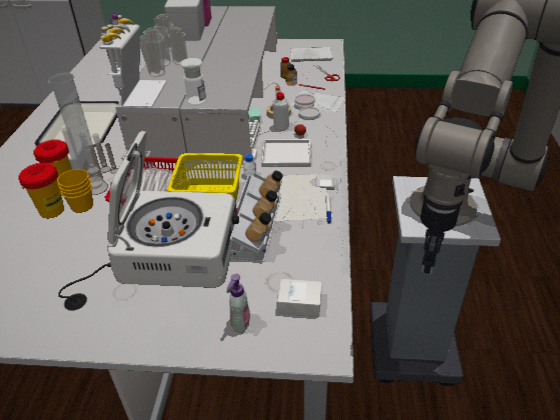

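Top view: caps at about (227,192), (269,198) and (313,205); tray with corners near (398,193) to (460,260); marker at (297,277), small bottle at (380,172). Side view: the three bottles lean in the rack at about (270,185), (263,203) and (257,226), and the tray is at (287,152).

```bash
cat >h.py <<'E'
import numpy as np,cv2
from scipy.spatial.transform import Rotation as R
def cloud(c):
    h,w=c['range_z'].shape; f=h/2/np.tan(np.radians(c['vertical_fov'])/2)
    v,u=np.mgrid[:h,:w]; z=c['range_z']
    p=np.stack([(u-c['cx'])/f*z,-(v-c['cy'])/f*z,-z],-1)
    p=p@R.from_rotvec(c['attitude']).as_matrix().T+c['origin']; p[z==0]=np.nan
    return p
E
python3 - <<'E'
from h import *; import pickle
c=pickle.load(open('top.pkl','rb'));p=cloud(c)
np.set_printoptions(precision=4,suppress=True)
for n,(u,v) in dict(bench=(200,250),capL=(226,192),capM=(269,198),capR=(313,205),tray=(430,226),paper=(330,240),marker=(297,277),timer=(357,280),sb=(382,168),boat=(179,215)).items(): print(n,p[v,u])
f=c['frame'].astype(int)
# caps: dark & high
for (u,v) in((226,192),(269,198),(313,205)):
    q=p[v-14:v+15,u-14:u+15].reshape(-1,3);g=f[v-14:v+15,u-14:u+15].max(-1).ravel()
    k=(g<60)&(q[:,2]>.11); print('cap',k.sum(),q[k].mean(0),q[k].min(0),q[k].max(0))
# tray: rim points
q=p[180:275,385:475].reshape(-1,3); k=(q[:,2]>.012)&(q[:,2]<.024)
r=cv2.minAreaRect(q[k][:,:2].astype(np.float32)); print('tray',k.sum(),r, cv2.boxPoints(r))
k=(q[:,2]>.0)&(q[:,2]<.008);print('floor med z',np.median(q[k],0))
# rack
q=p[150:220,200:345].reshape(-1,3)
for lo,hi in((.03,.2),(.07,.09)):
    k=(q[:,2]>lo)&(q[:,2]<hi); r=cv2.minAreaRect(q[k][:,:2].astype(np.float32)); print('rack',r,cv2.boxPoints(r))
# height map over
im=(np.clip(np.nan_to_num(p[...,2]),0,.25)*1000).astype(np.uint8)
cr=np.hstack([c['frame'][140:290,195:475,::-1]]);cv2.imwrite('pics/crop.png',cv2.resize(cr,None,fx=2.8,fy=2.8,interpolation=3))
E
```

```text
bench [ 0.4243  0.3042 -0.001 ]
capL [0.5524 0.2336 0.1269]
capM [0.5462 0.1328 0.1282]
capR [0.5383 0.0303 0.1276]
tray [ 0.5359 -0.2862  0.0019]
paper [ 0.4779 -0.0284 -0.0004]
marker [0.3763 0.0505 0.0146]
timer [ 0.3819 -0.1022  0.0006]
sb [ 0.657  -0.1375  0.0802]
boat [ 0.5108  0.3708 -0.0006]
cap 145 [0.5554 0.2367 0.1295] [0.541  0.2219 0.118 ] [0.5698 0.2522 0.1386]
cap 139 [0.5478 0.1336 0.1296] [0.5352 0.119  0.1197] [0.5614 0.1492 0.1383]
cap 144 [0.5394 0.0296 0.1294] [0.5253 0.014  0.1185] [0.5537 0.0444 0.1382]
tray 529 ((0.5522747039794922, -0.28798359632492065), (0.2108115404844284, 0.23672139644622803), 4.683809757232666) [[ 0.4376 -0.1786]
 [ 0.4569 -0.4146]
 [ 0.667  -0.3973]
 [ 0.6477 -0.1614]]
floor med z [ 0.5345 -0.2832  0.0025]
rack ((0.6133488416671753, 0.1433807909488678), (0.37312549352645874, 0.1642669290304184), 87.07527923583984) [[ 0.5218 -0.0387]
 [ 0.6859 -0.0471]
 [ 0.7049  0.3255]
 [ 0.5408  0.3339]]
rack ((0.6074634194374084, 0.14180678129196167), (0.3559536635875702, 0.15065878629684448), 89.96757507324219) [[ 0.532  -0.0361]
 [ 0.6827 -0.0362]
 [ 0.6829  0.3197]
 [ 0.5322  0.3198]]
```

View pics/crop.png

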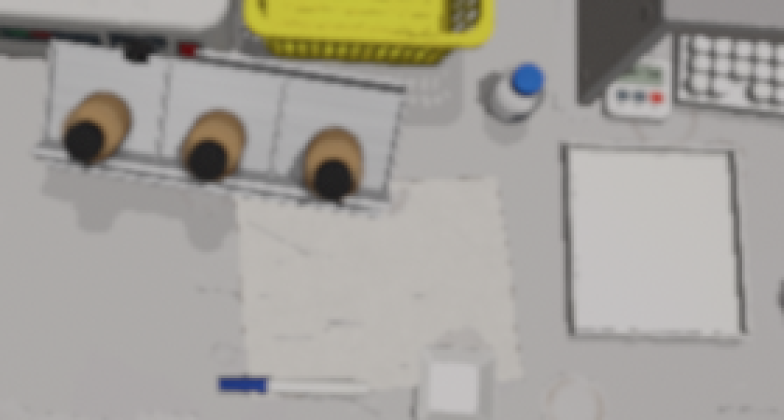

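```bash
cat >>h.py <<'E'
YAW=np.radians(-4.4); a=np.array([-.5*np.cos(YAW),-.5*np.sin(YAW),np.sqrt(.75)])
ry=np.array([-np.sin(YAW),np.cos(YAW),0])
RT=np.column_stack([np.cross(ry,-a),ry,-a])      # tool along the leaning bottle
def rows(pos,Rt,st):
    R0=R.from_rotvec(st['orientation']); d=R0.inv().apply(np.array(pos)-st['tool_pos']); w=(R0.inv()*R.from_matrix(Rt)).as_rotvec()
    n=int(np.ceil(max(np.linalg.norm(d)/.033,np.degrees(np.linalg.norm(w))/6,1)))
    M=sum(R.from_rotvec(w/n*k).as_matrix() for k in range(n))
    print(n,'rows of',np.r_[np.linalg.solve(M,d),np.degrees(w/n)].round(4))
E
python3 - <<'E'
from h import *; import pickle
from plant import bot
np.set_printoptions(precision=4,suppress=True)
c=pickle.load(open('top.pkl','rb'));p=cloud(c);f=c['frame'].astype(int)
for (u,v) in((226,192),(269,198),(313,205)):
    q=p[v-14:v+15,u-14:u+15].reshape(-1,3);g=f[v-14:v+15,u-14:u+15].max(-1).ravel()
    k=(g<60)&(q[:,2]>.11);q=q[k];s=q@a;t=q[s>np.percentile(s,80)-.004]
    print(len(t),t.mean(0),'spread',np.ptp(t@ry),np.ptp(t@RT[:,0]),'base',t.mean(0)-.093*a)
b=np.array([.602,.2325,.05])
rows(b+(.029+.1)*a,RT,bot.state())
E
```

```text
137 [0.5552 0.2368 0.1296] spread 0.030084343094815502 0.03225785660235403 base [0.6016 0.2332 0.049 ]
136 [0.5477 0.1338 0.1296] spread 0.03011277167565643 0.030749121309921024 base [0.594  0.1302 0.049 ]
136 [0.5392 0.0296 0.1295] spread 0.030609245931279595 0.03208853005414147 base [0.5856 0.026  0.0489]
15 rows of [-0.0272 -0.0126  0.0115 -0.2169 -1.9938 -0.79  ]
```

Emit:
{"name": "apply_moves", "arguments": {
  "targets": [
    [-0.0272,-0.0126,0.0115,-0.217,-1.994,-0.79,0],
    [-0.0272,-0.0126,0.0115,-0.217,-1.994,-0.79,0],
    [-0.0272,-0.0126,0.0115,-0.217,-1.994,-0.79,0],
    [-0.0272,-0.0126,0.0115,-0.217,-1.994,-0.79,0],
    [-0.0272,-0.0126,0.0115,-0.217,-1.994,-0.79,0],
    [-0.0272,-0.0126,0.0115,-0.217,-1.994,-0.79,0],
    [-0.0272,-0.0126,0.0115,-0.217,-1.994,-0.79,0],
    [-0.0272,-0.0126,0.0115,-0.217,-1.994,-0.79,0],
    [-0.0272,-0.0126,0.0115,-0.217,-1.994,-0.79,0],
    [-0.0272,-0.0126,0.0115,-0.217,-1.994,-0.79,0],
    [-0.0272,-0.0126,0.0115,-0.217,-1.994,-0.79,0],
    [-0.0272,-0.0126,0.0115,-0.217,-1.994,-0.79,0]
  ],
  "force": 40
}}

```text
t: 1.1
tool_pos: [0.455, 0.2834, 0.1566]
orientation: [0.163, 2.717, -0.022]
contact_force: [0.4, 0.3, 1.3]
opening: 0.0854
gripper_force: 0.0
```

Emit:
{"name": "apply_moves", "arguments": {
  "targets": [
    [-0.0272,-0.0126,0.0115,-0.217,-1.994,-0.79,0],
    [-0.0272,-0.0126,0.0115,-0.217,-1.994,-0.79,0],
    [-0.0272,-0.0126,0.0115,-0.217,-1.994,-0.79,0],
    [0,0,0,0,0,0,0],
    [0,0,0,0,0,0,0],
    [0,0,0,0,0,0,0],
    [0,0,0,0,0,0,0]
  ]
}}

```text
t: 1.68
tool_pos: [0.5374, 0.2382, 0.1614]
orientation: [0.1, 2.617, -0.025]
contact_force: [-0.8, 0.1, -0.0]
opening: 0.0854
gripper_force: 0.0
```

```bash
python3 - <<'E'
from h import *
from plant import bot
np.set_printoptions(precision=4,suppress=True)
s=bot.state();print(s)
b=np.array([.6016,.2332,.0495])
rows(b+(.029+.1)*a,RT,s)
rows(b+(.029)*a,RT,s)
c=bot.read_camera('top');cv2.imwrite('pics/t1.png',cv2.resize(c['frame'][100:280,150:390,::-1],None,fx=3,fy=3))
E
```

```text
{'t': 1.6833, 'q': array([ 0.4116,  0.3506,  1.865 , -0.5004,  0.5077, -0.6938]), 'joint_vel': array([ 0.0079, -0.005 , -0.0003, -0.0004, -0.0021,  0.0004]), 'tau': array([ -0.4765, -40.3961, -21.4734,  -0.8643,  -1.4574,   0.0023]), 'tool_pos': array([0.5374, 0.2382, 0.1614]), 'orientation': array([ 0.1001,  2.6166, -0.0251]), 'contact_force': array([-0.7611,  0.1363, -0.0407]), 'wrist_torque': array([0.0732, 0.2884, 0.0062]), 'gripper_force': 0.0, 'opening': 0.08543992087209744}
1 rows of [ 0.0002 -0.      0.0001  0.0771 -0.0174 -0.0028]
4 rows of [ 0.0001 -0.      0.025   0.0193 -0.0043 -0.0007]
```

View pics/t1.png

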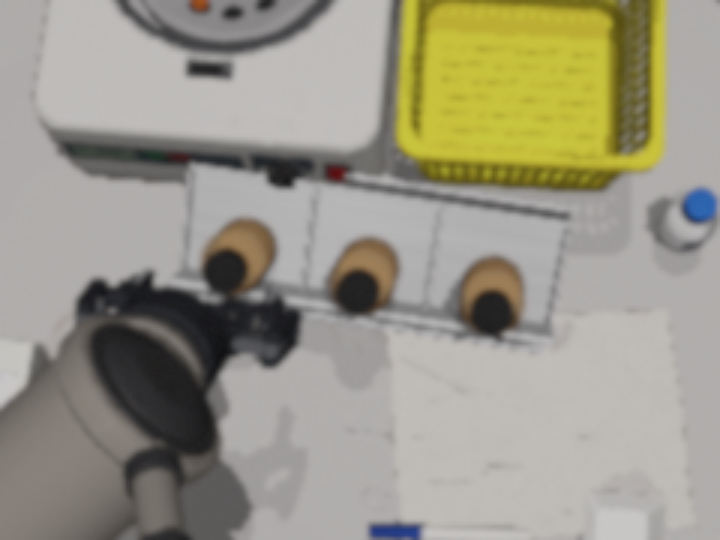

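The open fingers at (115,290) and (270,320) straddle the left cap at (225,270), and the rack is undisturbed. I'll go down along the bottle and grip it.

Emit:
{"name": "apply_moves", "arguments": {
  "targets": [
    [0,0,0.025,0,0,0,0],
    [0,0,0.025,0,0,0,0],
    [0,0,0.02,0,0,0,0],
    [0,0,0.015,0,0,0,0],
    [0,0,0.015,0,0,0,0],
    [0,0,0,0,0,0,0],
    [0,0,0,0,0,0,0],
    [0,0,0,0,0,0,0],
    [0,0,0,0,0,0,0]
  ]
}}

```text
t: 2.48
tool_pos: [0.588, 0.2346, 0.0762]
orientation: [0.1, 2.614, -0.024]
contact_force: [0.0, -0.2, 0.6]
opening: 0.0853
gripper_force: 0.0
```

Emit:
{"name": "apply_moves", "arguments": {
  "targets": [
    [0,0,0,0,0,0,0.3],
    [0,0,0,0,0,0,0.4],
    [0,0,0,0,0,0,0.6],
    [0,0,0,0,0,0,0.6],
    [0,0,0,0,0,0,0.6],
    [0,0,0,0,0,0,0.6],
    [0,0,0,0,0,0,0.6],
    [0,0,0,0,0,0,0.6]
  ],
  "force": 40
}}

```text
t: 3.15
tool_pos: [0.5882, 0.2343, 0.0761]
orientation: [0.101, 2.614, -0.024]
contact_force: [-4.6, 0.8, 5.1]
opening: 0.0517
gripper_force: 40.4
```

Emit:
{"name": "apply_moves", "arguments": {
  "targets": [
    [0,0,-0.005,0,0,0,0.6],
    [0,0,-0.005,0,0,0,0.6],
    [0,0,-0.006,0,0,0,0.6],
    [0,0,-0.006,0,0,0,0.6],
    [0,0,0,0,0,0,0.6],
    [0,0,0,0,0,0,0.6],
    [0,0,0,0,0,0,0.6],
    [0,0,0,0,0,0,0.6],
    [0,0,0,0,0,0,0.6],
    [0,0,0,0,0,0,0.6]
  ]
}}

```text
t: 3.98
tool_pos: [0.5776, 0.235, 0.0944]
orientation: [0.101, 2.615, -0.025]
contact_force: [2.3, 0.6, 2.8]
opening: 0.0518
gripper_force: 42.6
```

Emit:
{"name": "apply_moves", "arguments": {
  "targets": [
    [0,0,0,0,0,0,0.6],
    [0,0,0,0,0,0,0.6]
  ]
}}

```text
t: 4.15
tool_pos: [0.5776, 0.235, 0.0944]
orientation: [0.101, 2.615, -0.025]
contact_force: [4.1, 0.8, 2.7]
opening: 0.0517
gripper_force: 42.6
```

The force points along the lip's normal, so the bottle is rubbing on the lip. I'll shift away from it.

Emit:
{"name": "apply_moves", "arguments": {
  "targets": [
    [-0.003,0,-0.004,0,0,0,0.6],
    [-0.003,0,-0.004,0,0,0,0.6],
    [0,0,0,0,0,0,0.6],
    [0,0,0,0,0,0,0.6],
    [0,0,0,0,0,0,0.6],
    [0,0,0,0,0,0,0.6],
    [0,0,0,0,0,0,0.6],
    [0,0,0,0,0,0,0.6]
  ]
}}

```text
t: 4.82
tool_pos: [0.5782, 0.2347, 0.1038]
orientation: [0.101, 2.616, -0.025]
contact_force: [-0.1, -0.1, -1.3]
opening: 0.0521
gripper_force: 42.5
```

Emit:
{"name": "apply_moves", "arguments": {
  "targets": [
    [0,0,0,0,0,0,0.6],
    [0,0,0,0,0,0,0.6]
  ]
}}

```text
t: 4.98
tool_pos: [0.5783, 0.2347, 0.104]
orientation: [0.101, 2.616, -0.025]
contact_force: [0.5, 0.0, -1.0]
opening: 0.0519
gripper_force: 42.5
```

```bash
python3 - <<'E'
from h import *
from plant import bot
s=bot.state();print(s['contact_force'],s['wrist_torque'],s['tau'],s['tool_pos'])
c=bot.read_camera('side');cv2.imwrite('pics/s1.png',cv2.resize(c['frame'][130:290,180:380,::-1],None,fx=3.7,fy=3.7))
E
```

```text
[ 0.48272673  0.01591155 -1.04604999] [-0.02792966  0.31740768  0.05591182] [ 2.97039653e-03 -4.61924243e+01 -1.96694326e+01 -7.70583339e-01
 -1.42799333e+00 -1.46536087e-05] [0.57830138 0.23467552 0.1039624 ]
```

View pics/s1.png

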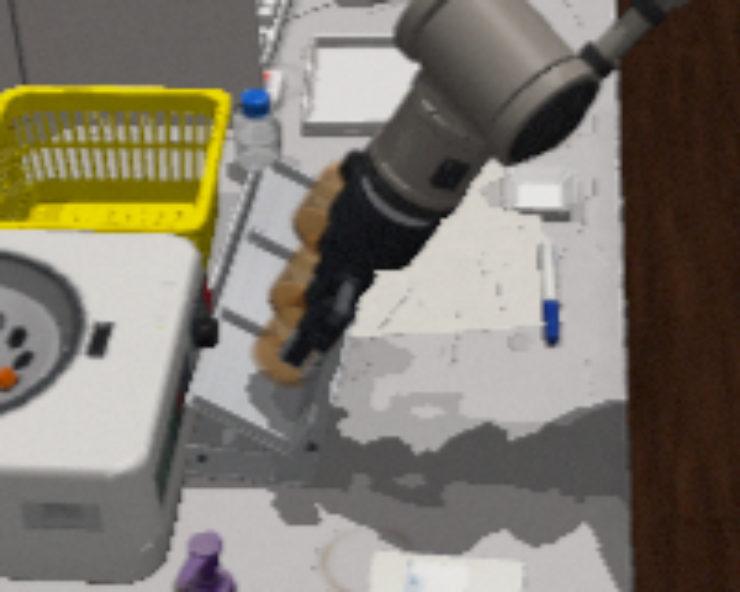

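The left bottle hangs free in the gripper and weighs about 1.1 N, so it is empty. I'll put it back.

Emit:
{"name": "apply_moves", "arguments": {
  "targets": [
    [0,0,0.01,0,0,0,0.6],
    [0.001,0,0.008,0,0,0,0.6],
    [0.001,0,0.005,0,0,0,0.6],
    [0.001,0,0.003,0,0,0,0.6],
    [0.001,0,0.002,0,0,0,0.6],
    [0,0,0.001,0,0,0,0.6],
    [0,0,0,0,0,0,0.6],
    [0,0,0,0,0,0,0.6],
    [0,0,0,0,0,0,0.6]
  ]
}}

```text
t: 5.78
tool_pos: [0.5895, 0.234, 0.0771]
orientation: [0.101, 2.615, -0.025]
contact_force: [0.2, -0.6, -1.6]
opening: 0.0518
gripper_force: 42.5
```

Emit:
{"name": "apply_moves", "arguments": {
  "targets": [
    [0,0,0,0,0,0,0.4],
    [0,0,0,0,0,0,0.3],
    [0,0,0,0,0,0,0.1],
    [0,0,0,0,0,0,0],
    [0,0,0,0,0,0,0],
    [0,0,0,0,0,0,0]
  ]
}}

```text
t: 6.28
tool_pos: [0.5895, 0.2339, 0.0771]
orientation: [0.101, 2.615, -0.025]
contact_force: [0.0, 0.7, -0.5]
opening: 0.0853
gripper_force: 0.0
```

Emit:
{"name": "apply_moves", "arguments": {
  "targets": [
    [0,0,-0.01,0,0,0,0],
    [0,0,-0.02,0,0,0,0],
    [0,0,-0.03,0,0,0,0],
    [0,0,-0.04,0,0,0,0],
    [0,0,0,0,0,0,0],
    [0,0,0,0,0,0,0],
    [0,0,0,0,0,0,0]
  ]
}}

```text
t: 6.87
tool_pos: [0.5393, 0.2377, 0.1639]
orientation: [0.101, 2.615, -0.025]
contact_force: [-0.2, 0.3, -0.6]
opening: 0.0854
gripper_force: 0.0
```

```bash
python3 - <<'E'
from h import *
from plant import bot
np.set_printoptions(precision=4,suppress=True)
s=bot.state();print(s['contact_force'],s['q'])
c=bot.read_camera('top');p=cloud(c);f=c['frame'].astype(int)
for (u,v) in((226,192),(269,198),(313,205)):
    q=p[v-14:v+15,u-14:u+15].reshape(-1,3);g=f[v-14:v+15,u-14:u+15].max(-1).ravel()
    k=(g<60)&(q[:,2]>.11)&(q[:,2]<.142);print(k.sum(),q[k].mean(0))
rows(np.array([.594,.1302,.0495])+(.029+.1)*a-.002*RT[:,0],RT,s)
cv2.imwrite('pics/t2.png',cv2.resize(c['frame'][100:280,150:390,::-1],None,fx=3,fy=3))
E
```

```text
[-0.171   0.2788 -0.573 ] [ 0.4093  0.3486  1.86   -0.4949  0.5118 -0.7018]
142 [0.5551 0.2355 0.1295]
139 [0.5479 0.1335 0.1295]
142 [0.5396 0.0297 0.1294]
4 rows of [ 0.0002 -0.0257  0.0004  0.024   0.0171 -0.0072]
```

View pics/t2.png

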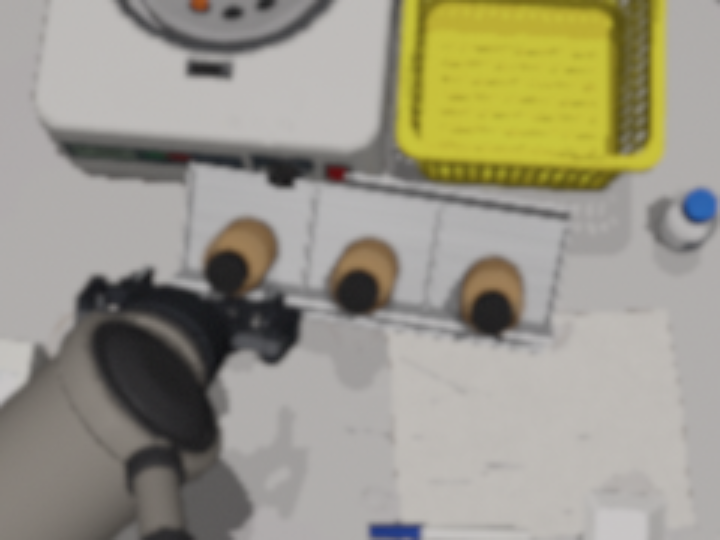

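The left bottle is back within about 1 mm, with its cap at (225,272) in the crop. Next is the middle one.

Emit:
{"name": "apply_moves", "arguments": {
  "targets": [
    [0,-0.0257,0,0,0,0,0],
    [0,-0.0257,0,0,0,0,0],
    [0,-0.0257,0,0,0,0,0],
    [0,-0.0257,0,0,0,0,0],
    [0,0,0,0,0,0,0],
    [0,0,0,0,0,0,0],
    [0,0,0.02,0,0,0,0],
    [0,0,0.03,0,0,0,0],
    [0,0,0.025,0,0,0,0],
    [0,0,0.015,0,0,0,0],
    [0,0,0.01,0,0,0,0],
    [0,0,0,0,0,0,0]
  ]
}}

```text
t: 7.92
tool_pos: [0.5861, 0.1369, 0.0861]
orientation: [0.105, 2.636, -0.041]
contact_force: [-0.4, -0.1, 0.2]
opening: 0.0855
gripper_force: 0.0
```

Emit:
{"name": "apply_moves", "arguments": {
  "targets": [
    [0,0,0,0,0,0,0],
    [0,0,0,0,0,0,0.3],
    [0,0,0,0,0,0,0.4],
    [0,0,0,0,0,0,0.6],
    [0,0,0,0,0,0,0.6],
    [0,0,0,0,0,0,0.6],
    [0,0,0,0,0,0,0.6],
    [0,0,0,0,0,0,0.6]
  ],
  "force": 40
}}

```text
t: 8.58
tool_pos: [0.5857, 0.1357, 0.0897]
orientation: [0.107, 2.632, -0.042]
contact_force: [-4.3, -3.2, 8.0]
opening: 0.05
gripper_force: 39.6
```

Emit:
{"name": "apply_moves", "arguments": {
  "targets": [
    [-0.001,0,-0.005,0,0,0,0.6],
    [-0.002,0,-0.005,0,0,0,0.6],
    [-0.002,0,-0.008,0,0,0,0.6],
    [0,0,-0.01,0,0,0,0.6],
    [0,0,0,0,0,0,0.6],
    [0,0,0,0,0,0,0.6],
    [0,0,0,0,0,0,0.6],
    [0,0,0,0,0,0,0.6],
    [0,0,0,0,0,0,0.6],
    [0,0,0,0,0,0,0.6]
  ]
}}

```text
t: 9.42
tool_pos: [0.5764, 0.1371, 0.1146]
orientation: [0.106, 2.635, -0.041]
contact_force: [0.2, -0.2, -4.3]
opening: 0.0498
gripper_force: 41.6
```

Emit:
{"name": "apply_moves", "arguments": {
  "targets": [
    [0,0,0,0,0,0,0.6],
    [0,0,0,0,0,0,0.6]
  ]
}}

```text
t: 9.58
tool_pos: [0.5765, 0.1372, 0.1147]
orientation: [0.106, 2.634, -0.041]
contact_force: [0.0, 0.4, -3.8]
opening: 0.0499
gripper_force: 41.6
```

About 4 N here, so the middle bottle is the full one. The arm stopped short of the commanded pose, so I'll check the joints and the grip.

```bash
python3 - <<'E'
from h import *
from plant import bot
np.set_printoptions(precision=4,suppress=True)
s=bot.state();print(s['contact_force'],s['q'],s['wrist_torque'])
Rc=R.from_rotvec(s['orientation']);print('tool z',Rc.as_matrix()[:,2],'want',-a, 'y',Rc.as_matrix()[:,1],ry)
b=np.array([.594,.1302,.0495]);g=np.array([.5857,.1357,.0897]);print('grasp off in bottle frame',RT.T@(g-b))
c=bot.read_camera('side');cv2.imwrite('pics/s2.png',cv2.resize(c['frame'][130:290,180:380,::-1],None,fx=3.7,fy=3.7))
E
```

```text
[ 0.0037  0.4232 -3.7514] [ 0.1742  0.4157  1.9224 -0.4059  0.3397 -0.964 ] [ 0.0558  0.602  -0.0004]
tool z [ 0.4819 -0.0488 -0.8749] want [ 0.4985 -0.0384 -0.866 ] y [ 0.083   0.9965 -0.0098] [0.0767 0.9971 0.    ]
grasp off in bottle frame [-0.0126  0.0048 -0.0392]
```

View pics/s2.png

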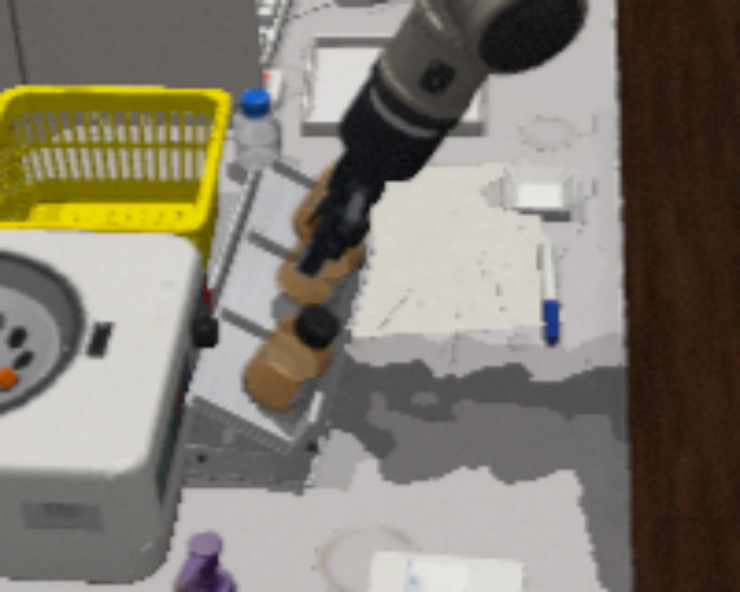

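The fingers hold the bottle 13 mm off its axis, because the wrist is near its singularity here. I'll set it back and regrasp with the tool tilted 20° instead.

Emit:
{"name": "apply_moves", "arguments": {
  "targets": [
    [0,0,0.007,0,0,0,0.6],
    [0,0,0.006,0,0,0,0.6],
    [0.001,0,0.005,0,0,0,0.6],
    [0.001,0,0.004,0,0,0,0.6],
    [0.001,0,0.003,0,0,0,0.6],
    [0.001,0,0.002,0,0,0,0.6],
    [0,0,0,0,0,0,0.6],
    [0,0,0,0,0,0,0.6],
    [0,0,0,0,0,0,0.6]
  ]
}}

```text
t: 10.38
tool_pos: [0.5861, 0.136, 0.0899]
orientation: [0.106, 2.633, -0.041]
contact_force: [-3.7, -2.6, 3.4]
opening: 0.0494
gripper_force: 42.5
```

```bash
python3 - <<'E'
from h import *
from plant import bot
np.set_printoptions(precision=4,suppress=True)
s=bot.state();print(s['contact_force'],s['q'],s['tool_pos'])
b=np.array([.594,.1302,.0495]);print('off',RT.T@(s['tool_pos']-b))
E
```

```text
[-3.7468 -2.5576  3.3923] [ 0.1682  0.4713  1.9222 -0.4736  0.2868 -0.8975] [0.5861 0.136  0.0899]
off [-0.013   0.0052 -0.0391]
```

Emit:
{"name": "apply_moves", "arguments": {
  "targets": [
    [0,0,0,0,0,0,0.4],
    [0,0,0,0,0,0,0.3],
    [0,0,0,0,0,0,0.1],
    [0,0,0,0,0,0,0],
    [0,0,0,0,0,0,0],
    [0,0,-0.01,0,0,0,0],
    [0,0,-0.02,0,0,0,0],
    [0,0,-0.03,0,0,0,0],
    [0,0,-0.03,0,0,0,0],
    [0,0,0,0,0,0,0],
    [0,0,0,0,0,0,0]
  ]
}}

```text
t: 11.3
tool_pos: [0.5429, 0.141, 0.1706]
orientation: [0.106, 2.63, -0.039]
contact_force: [-0.1, 0.2, -0.1]
opening: 0.0853
gripper_force: 0.0
```

```bash
cat >>h.py <<'E'
def tilt(deg,yaw=YAW):
    t=np.radians(deg); z=np.array([np.sin(t)*np.cos(yaw),np.sin(t)*np.sin(yaw),-np.cos(t)]); y=np.array([-np.sin(yaw),np.cos(yaw),0])
    return np.column_stack([np.cross(y,z),y,z])
E
python3 - <<'E'
from h import *
from plant import bot
np.set_printoptions(precision=4,suppress=True)
s=bot.state();print(s['q'],s['tool_pos'])
c=bot.read_camera('top');p=cloud(c);f=c['frame'].astype(int)
for (u,v) in((226,192),(269,198),(313,205)):
    q=p[v-14:v+15,u-14:u+15].reshape(-1,3);g=f[v-14:v+15,u-14:u+15].max(-1).ravel()
    k=(g<60)&(q[:,2]>.11)&(q[:,2]<.142);print(k.sum(),q[k].mean(0))
T=tilt(20); b=np.array([.594,.1302,.0495]); gp=b+.048*a+.019*T[:,2]-.001*RT[:,0]  # TCP at grasp
print('grasp tcp',gp)
rows(gp+.1*a,T,s)
print('approach in tool axes',T.T@(-.1*a))
cv2.imwrite('pics/t3.png',cv2.resize(c['frame'][100:280,150:390,::-1],None,fx=3,fy=3))
E
```

```text
[ 0.1971  0.2769  1.9399 -0.3286  0.4545 -1.032 ] [0.5429 0.141  0.1706]
114 [0.5571 0.2371 0.1305]
73 [0.5529 0.1348 0.1327]
140 [0.5394 0.0297 0.1293]
grasp tcp [0.5774 0.1315 0.0737]
2 rows of [ 0.0089 -0.0034  0.0012 -0.2831  4.6114 -0.0461]
approach in tool axes [-0.0174  0.      0.0985]
```

View pics/t3.png

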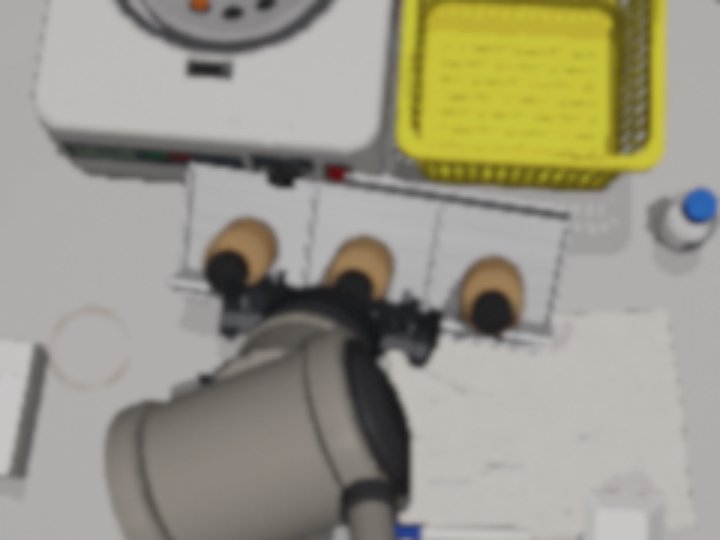

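The middle bottle (cap at (355,285), partly hidden) leans as before, and the side ones haven't moved. I'll move to the new pre-grasp pose and then down.

Emit:
{"name": "apply_moves", "arguments": {
  "targets": [
    [0.0059,-0.0023,0.0008,-0.19,3.07,-0.03,0],
    [0.0059,-0.0023,0.0008,-0.19,3.07,-0.03,0],
    [0.0059,-0.0023,0.0008,-0.19,3.07,-0.03,0],
    [0,0,0,0,0,0,0],
    [0,0,0,0,0,0,0],
    [0,0,0,0,0,0,0]
  ]
}}

```text
t: 11.85
tool_pos: [0.5271, 0.1346, 0.1574]
orientation: [0.108, 2.795, -0.022]
contact_force: [0.2, 0.1, 0.2]
opening: 0.0854
gripper_force: 0.0
```

```bash
python3 - <<'E'
from h import *
from plant import bot
np.set_printoptions(precision=4,suppress=True)
s=bot.state();print(s['q'],s['tool_pos'])
T=tilt(20);gp=np.array([.5774,.1315,.0737])
rows(gp+.1*a,T,s);rows(gp,T,s)
E
```

```text
[ 0.1556  0.305   1.8678 -0.1348  0.6373 -1.2427] [0.5271 0.1346 0.1574]
1 rows of [-0.0014  0.0007 -0.0025 -0.1248 -0.2367 -0.0183]
3 rows of [-0.0063  0.0003  0.032  -0.0416 -0.0789 -0.0061]
```

Emit:
{"name": "apply_moves", "arguments": {
  "targets": [
    [-0.0038,0.0002,0.0192,0,0,0,0],
    [-0.0038,0.0002,0.0192,0,0,0,0],
    [-0.0038,0.0002,0.0192,0,0,0,0],
    [-0.0038,0.0002,0.0192,0,0,0,0],
    [-0.0038,0,0.0192,0,0,0,0],
    [0,0,0,0,0,0,0],
    [0,0,0,0,0,0,0],
    [0,0,0,0,0,0,0]
  ]
}}

```text
t: 12.52
tool_pos: [0.5771, 0.1318, 0.0749]
orientation: [0.108, 2.794, -0.021]
contact_force: [0.0, -0.4, -1.0]
opening: 0.0852
gripper_force: 0.0
```

```bash
python3 - <<'E'
from h import *
from plant import bot
np.set_printoptions(precision=4,suppress=True)
s=bot.state();print(s['q'],s['tool_pos'],s['contact_force'])
T=tilt(20);gp=np.array([.5774,.1315,.0737])
rows(gp,T,s)
E
```

```text
[ 0.1335  0.5034  1.8324 -0.159   0.4727 -1.2309] [0.5771 0.1318 0.0749] [ 0.0459 -0.3631 -0.954 ]
1 rows of [ 0.0001 -0.0003  0.0012 -0.0819 -0.2071  0.0052]
```

Emit:
{"name": "apply_moves", "arguments": {
  "targets": [
    [0,0,0,0,0,0,0.3],
    [0,0,0,0,0,0,0.4],
    [0,0,0,0,0,0,0.6],
    [0,0,0,0,0,0,0.6],
    [0,0,0,0,0,0,0.6],
    [0,0,0,0,0,0,0.6],
    [0,0,0,0,0,0,0.6],
    [0,0,0,0,0,0,0.6]
  ],
  "force": 50
}}

```text
t: 13.18
tool_pos: [0.5781, 0.1321, 0.0762]
orientation: [0.108, 2.792, -0.02]
contact_force: [-3.2, 2.4, 7.7]
opening: 0.0515
gripper_force: 50.6
```

Emit:
{"name": "apply_moves", "arguments": {
  "targets": [
    [-0.001,0,-0.005,0,0,0,0.6],
    [-0.001,0,-0.006,0,0,0,0.6],
    [0,0,-0.008,0,0,0,0.6],
    [0.001,0,-0.01,0,0,0,0.6],
    [0,0,0,0,0,0,0.6],
    [0,0,0,0,0,0,0.6],
    [0,0,0,0,0,0,0.6],
    [0,0,0,0,0,0,0.6],
    [0,0,0,0,0,0,0.6],
    [0,0,0,0,0,0,0.6],
    [0,0,0,0,0,0,0.6]
  ]
}}

```text
t: 14.1
tool_pos: [0.5686, 0.1322, 0.1017]
orientation: [0.108, 2.795, -0.021]
contact_force: [0.2, 0.1, -4.7]
opening: 0.0514
gripper_force: 53.7
```

Emit:
{"name": "apply_moves", "arguments": {
  "targets": [
    [0.002,0,-0.01,0,0,0,0.6],
    [0.0035,0,-0.0197,0,0,0,0.6],
    [0.0035,0,-0.0197,0,0,0,0.6],
    [0.0035,0,-0.0197,0,0,0,0.6],
    [0.0035,0,-0.0197,0,0,0,0.6],
    [0.0035,0,-0.0197,0,0,0,0.6],
    [0.002,0,-0.01,0,0,0,0.6],
    [0,0,0,0,0,0,0.6],
    [0,0,0,0,0,0,0.6]
  ]
}}

```text
t: 14.85
tool_pos: [0.5086, 0.1372, 0.2067]
orientation: [0.108, 2.793, -0.02]
contact_force: [-0.5, 0.3, -4.0]
opening: 0.0516
gripper_force: 53.6
```

```bash
python3 - <<'E'
from h import *
from plant import bot
np.set_printoptions(precision=4,suppress=True)
s=bot.state();print(s['q'],s['tool_pos'],s['contact_force'])
c=bot.read_camera('side');cv2.imwrite('pics/s3.png',cv2.resize(c['frame'][100:290,180:400,::-1],None,fx=3.4,fy=3.1))
for yaw in(-4.4,-40):
    T=tilt(-10,np.radians(yaw)); tp=np.array([.536,-.284,.12])+[0,0,.048]+.019*T[:,2]
    print(yaw,tp);rows(tp,T,s)
E
```

```text
[ 0.1679  0.2106  1.8397 -0.1215  0.7584 -1.2516] [0.5086 0.1372 0.2067] [-0.4704  0.2909 -3.9996]
-4.4 [ 0.5327 -0.2837  0.1493]
13 rows of [-0.0039 -0.0321  0.0049 -0.0048  2.2959 -0.0014]
-40 [ 0.5335 -0.2819  0.1493]
13 rows of [-0.0132 -0.0301  0.0051  0.2329  2.2224  2.7572]
```

View pics/s3.png

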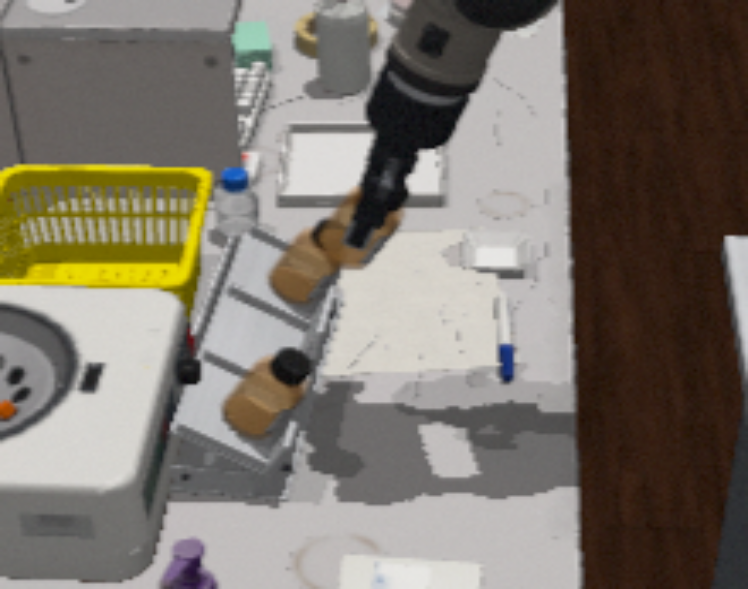

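The middle bottle is clear of the rack, at about (360,235). Next I'll swing it over to the tray and turn it upright.

Emit:
{"name": "apply_moves", "arguments": {
  "targets": [
    [-0.0066,-0.015,0,0.12,1.11,1.38,0.6],
    [-0.0066,-0.015,0,0.12,1.11,1.38,0.6],
    [-0.0132,-0.0301,0.002,0.233,2.222,2.757,0.6],
    [-0.0132,-0.0301,0.005,0.233,2.222,2.757,0.6],
    [-0.0132,-0.0301,0.005,0.233,2.222,2.757,0.6],
    [-0.0132,-0.0301,0.005,0.233,2.222,2.757,0.6],
    [-0.0132,-0.0301,0.005,0.233,2.222,2.757,0.6],
    [-0.0132,-0.0301,0.005,0.233,2.222,2.757,0.6],
    [-0.0132,-0.0301,0.005,0.233,2.222,2.757,0.6],
    [-0.0132,-0.0301,0.005,0.233,2.222,2.757,0.6]
  ]
}}

```text
t: 15.73
tool_pos: [0.554, -0.1556, 0.1822]
orientation: [-0.791, -3.029, -0.058]
contact_force: [0.7, 0.1, -3.8]
opening: 0.0513
gripper_force: 53.6
```

Emit:
{"name": "apply_moves", "arguments": {
  "targets": [
    [-0.0132,-0.0301,0.005,0.233,2.222,2.757,0.6],
    [-0.0132,-0.0301,0.005,0.233,2.222,2.757,0.6],
    [-0.0132,-0.0301,0.005,0.233,2.222,2.757,0.6],
    [-0.0066,-0.015,0.002,0.12,1.11,1.38,0.6],
    [-0.0066,-0.015,0.002,0.12,1.11,1.38,0.6],
    [0,0,0,0,0,0,0.6],
    [0,0,0,0,0,0,0.6],
    [0,0,0,0,0,0,0.6]
  ]
}}

```text
t: 16.4
tool_pos: [0.5307, -0.281, 0.1572]
orientation: [-1.017, -2.795, -0.089]
contact_force: [0.6, 0.3, -4.4]
opening: 0.0514
gripper_force: 53.7
```

```bash
python3 - <<'E'
from h import *
from plant import bot
np.set_printoptions(precision=4,suppress=True)
s=bot.state();print(s['q'],s['tool_pos'],s['contact_force'])
T=tilt(-10,np.radians(-40))
for z in(.07,.009): rows(np.array([.536,-.284,z])+[0,0,.048]+.019*T[:,2],T,s)
print('down in tool axes',T.T@[0,0,-1])
for n in('top','side'):
    c=bot.read_camera(n);
    if n=='side': cv2.imwrite('pics/s4.png',cv2.resize(c['frame'][60:220,210:410,::-1],None,fx=3.7,fy=3.7))
    p=cloud(c);f=c['frame'].astype(int);q=p.reshape(-1,3);g=f.reshape(-1,3)
    # brown = bottle body
    k=(g[:,0]>g[:,2]*1.5)&(g[:,0]>60)&(q[:,2]>.05)&(abs(q[:,0]-.536)<.06)&(abs(q[:,1]+.284)<.06)
    print(n,k.sum(),q[k].mean(0) if k.any() else'',q[k].min(0),q[k].max(0)) if k.any() else 0
E
```

```text
[-0.6212  0.6432  1.2434  0.0129  1.4309 -1.4966] [ 0.5307 -0.281   0.1572] [ 0.603   0.3026 -4.4163]
2 rows of [-0.0064  0.0006  0.0283 -0.0215 -0.0522 -0.0062]
4 rows of [-0.0059  0.0003  0.0292 -0.0108 -0.0261 -0.0031]
down in tool axes [-0.1736  0.      0.9848]
top 278 [ 0.5217 -0.2682  0.1936] [ 0.5031 -0.3008  0.1536] [ 0.5487 -0.255   0.2245]
side 120 [ 0.5326 -0.2589  0.18  ] [ 0.5085 -0.2826  0.1332] [ 0.591  -0.2423  0.2233]
```

View pics/s4.png

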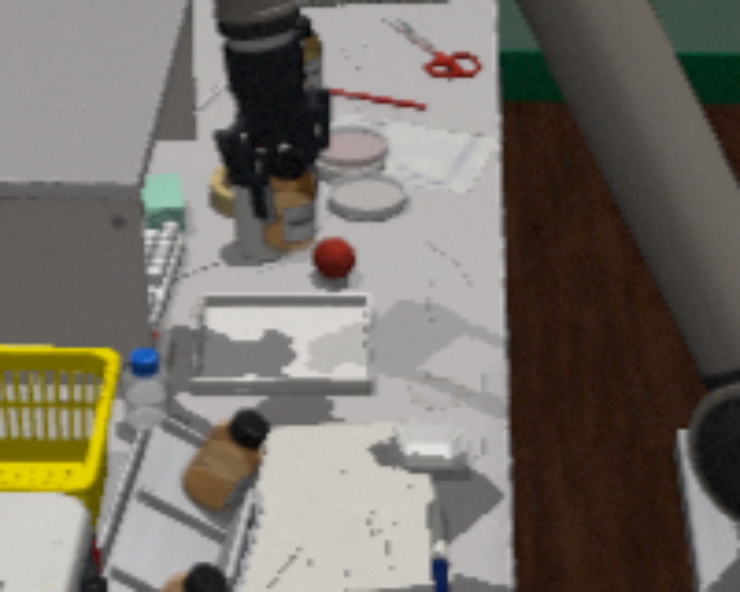

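The bottle hangs about upright at (290,215), above the tray. I'll lower it until the force shows contact.

Emit:
{"name": "apply_moves", "arguments": {
  "targets": [
    [-0.003,0.0002,0.0146,0,0,0,0.6],
    [-0.0059,0.0003,0.0292,0,0,0,0.6],
    [-0.0059,0.0003,0.0292,0,0,0,0.6],
    [-0.003,0.0002,0.0146,0,0,0,0.6],
    [-0.0018,0,0.01,0,0,0,0.6],
    [-0.0009,0,0.005,0,0,0,0.6],
    [0,0,0,0,0,0,0.6],
    [0,0,0,0,0,0,0.6],
    [0,0,0,0,0,0,0.6]
  ]
}}

```text
t: 17.25
tool_pos: [0.5338, -0.2826, 0.0553]
orientation: [-1.019, -2.798, -0.087]
contact_force: [0.4, -0.6, -3.3]
opening: 0.0518
gripper_force: 53.7
```

Emit:
{"name": "apply_moves", "arguments": {
  "targets": [
    [-0.0003,0,0.0015,0,0,0,0.6],
    [-0.0003,0,0.0015,0,0,0,0.6],
    [0,0,0,0,0,0,0.6],
    [0,0,0,0,0,0,0.6]
  ]
}}

```text
t: 17.58
tool_pos: [0.533, -0.2823, 0.0508]
orientation: [-1.018, -2.796, -0.088]
contact_force: [0.1, 0.3, -4.0]
opening: 0.0515
gripper_force: 53.7
```

Emit:
{"name": "apply_moves", "arguments": {
  "targets": [
    [-0.0007,0,0.004,0,0,0,0.6],
    [-0.0007,0,0.004,0,0,0,0.6],
    [-0.0004,0,0.002,0,0,0,0.6],
    [0,0,0,0,0,0,0.6],
    [0,0,0,0,0,0,0.6],
    [0,0,0,0,0,0,0.6]
  ]
}}

```text
t: 18.08
tool_pos: [0.5331, -0.2823, 0.0405]
orientation: [-1.018, -2.796, -0.088]
contact_force: [0.5, 0.9, -5.0]
opening: 0.0519
gripper_force: 53.7
```

Emit:
{"name": "apply_moves", "arguments": {
  "targets": [
    [-0.0003,0,0.0015,0,0,0,0.6],
    [-0.0003,0,0.0015,0,0,0,0.6],
    [0,0,0,0,0,0,0.6],
    [0,0,0,0,0,0,0.6],
    [0,0,0,0,0,0,0.6]
  ]
}}

```text
t: 18.5
tool_pos: [0.5331, -0.2823, 0.0375]
orientation: [-1.018, -2.796, -0.088]
contact_force: [-0.9, 0.0, -3.2]
opening: 0.0519
gripper_force: 53.7
```

Emit:
{"name": "apply_moves", "arguments": {
  "targets": [
    [-0.0003,0,0.0015,0,0,0,0.6],
    [-0.0002,0,0.001,0,0,0,0.6],
    [0,0,0,0,0,0,0.6],
    [0,0,0,0,0,0,0.6],
    [0,0,0,0,0,0,0.6]
  ]
}}

```text
t: 18.92
tool_pos: [0.5332, -0.2823, 0.0349]
orientation: [-1.018, -2.796, -0.088]
contact_force: [-0.3, 0.2, -3.9]
opening: 0.0512
gripper_force: 53.7
```

Emit:
{"name": "apply_moves", "arguments": {
  "targets": [
    [-0.0002,0,0.001,0,0,0,0.6],
    [-0.0002,0,0.001,0,0,0,0.6],
    [0,0,0,0,0,0,0.6],
    [0,0,0,0,0,0,0.6],
    [0,0,0,0,0,0,0.6]
  ]
}}

```text
t: 19.33
tool_pos: [0.5335, -0.2826, 0.0344]
orientation: [-1.019, -2.797, -0.087]
contact_force: [-2.6, 1.4, 6.2]
opening: 0.0518
gripper_force: 54.7
```

Emit:
{"name": "apply_moves", "arguments": {
  "targets": [
    [-0.0002,0,0.001,0,0,0,0.6],
    [0,0,0,0,0,0,0.6],
    [0,0,0,0,0,0,0.6],
    [0,0,0,0,0,0,0.6]
  ]
}}

```text
t: 19.67
tool_pos: [0.5336, -0.2826, 0.0343]
orientation: [-1.019, -2.797, -0.087]
contact_force: [-2.5, 2.0, 11.9]
opening: 0.0518
gripper_force: 55.3
```

Contact: the bottle is on the tray floor. I'll open gently and retreat upward.

Emit:
{"name": "apply_moves", "arguments": {
  "targets": [
    [0.0002,0,-0.001,0,0,0,0.6],
    [0,0,0,0,0,0,0.35],
    [0,0,0,0,0,0,0.3],
    [0,0,0,0,0,0,0.15],
    [0,0,0,0,0,0,0],
    [0,0,0,0,0,0,0],
    [0,0,0,0,0,0,0],
    [0,0,0,0,0,0,0]
  ],
  "force": 20
}}

```text
t: 20.33
tool_pos: [0.5332, -0.2824, 0.0328]
orientation: [-1.018, -2.796, -0.088]
contact_force: [0.2, 0.1, -0.2]
opening: 0.0856
gripper_force: 0.0
```

Emit:
{"name": "apply_moves", "arguments": {
  "targets": [
    [0.0018,0,-0.01,0,0,0,0],
    [0.0035,0,-0.02,0,0,0,0],
    [0.0052,0,-0.03,0,0,0,0],
    [0.0052,0,-0.03,0,0,0,0],
    [0.0052,0,-0.03,0,0,0,0],
    [-0.03,0,-0.01,0,0,0,0],
    [-0.03,0,-0.01,0,0,0,0],
    [0,0,0,0,0,0,0],
    [0,0,0,0,0,0,0],
    [0,0,0,0,0,0,0]
  ]
}}

```text
t: 21.17
tool_pos: [0.5809, -0.3223, 0.1637]
orientation: [-1.018, -2.794, -0.088]
contact_force: [-0.2, 0.5, 0.7]
opening: 0.0856
gripper_force: 0.0
```

```bash
python3 - <<'E'
from h import *
from plant import bot
np.set_printoptions(precision=4,suppress=True)
s=bot.state();print(s['tool_pos'],s['contact_force'],s['t'])
c=bot.read_camera('side');p=cloud(c);f=c['frame'].astype(int);q=p.reshape(-1,3);g=f.reshape(-1,3)
k=(g[:,0]>g[:,2]*1.4)&(g[:,0]>50)&(q[:,2]>.008)&(q[:,2]<.1)&(abs(q[:,0]-.536)<.08)&(abs(q[:,1]+.284)<.08)
print(k.sum(),q[k].mean(0),q[k].min(0),q[k].max(0))
k=(g.max(1)<60)&(q[:,2]>.07)&(q[:,2]<.11)&(abs(q[:,0]-.536)<.08)&(abs(q[:,1]+.284)<.08); print('cap',k.sum(),q[k].mean(0) if k.any() else 0)
b=q[k]; 
cv2.imwrite('pics/s5.png',cv2.resize(c['frame'][100:280,200:400,::-1],None,fx=3.3,fy=3.3))
E
```

```text
[ 0.5809 -0.3223  0.1637] [-0.1909  0.4541  0.6874] 21.1667
146 [ 0.5377 -0.2622  0.0553] [ 0.5103 -0.2827  0.0084] [ 0.5587 -0.2474  0.0857]
cap 56 [ 0.5354 -0.2727  0.0931]
```

View pics/s5.png

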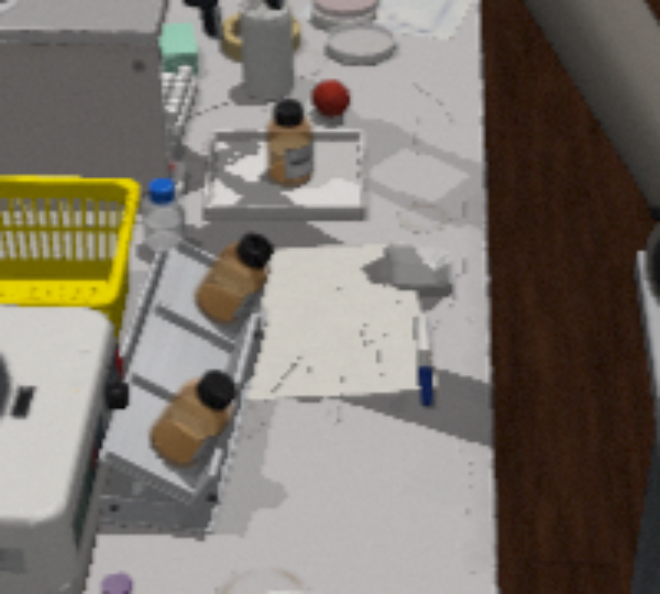

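The full bottle stands upright inside the tray at (290,145). The two empties lean in their own places at (235,280) and (195,420), and nothing else has moved.

```bash
python3 -c "
from plant import bot
print(bot.close_job())"
```

```text
the job is handed in; nothing more can be done
None
```

The full bottle, which was in the middle place, now stands upright on the tray floor. The left bottle, lifted and found empty, went back to its place; the right one was never moved or weighed. The job is handed in, but no verdict came back.

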